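# Find the blind spacer's hole on the gauge pin and hold it hole-up

### The job

The black spacer block with the two yellow bands lying on the bench has a blind hole in only one of its two ends, and both ends look alike. Find the holed end by feel, trying the ends on the gauge pin until the spacer slides fully onto it; then take it off and turn it so that the hole faces straight up, and finish still holding it in the gripper, hole up, about 20 cm above the bench and clear of everything. Leave the grease tin and the bronze bush where they stand.

Things in the scene. Friction and masses are not known exactly. Their poses are not given: they have to be found in the camera images.
- spacer (a point): centre of the loose black spacer with two yellow bands, 80 mm long (x), 40 x 40 mm across, about 0.25 kg, lying with this point 20 mm above the bench. On its long axis one end has a blind hole 19 mm wide, 46 mm deep, the other only a 4 mm deep recess of the same width. Which end (+x or -x) is holed is not told and must be felt: there the pin goes in 42 mm, at the other 4 mm
- pin_tip (a point): tip of the fixed level gauge pin, 90 mm above the bench, 16 mm thick, its last 10 mm tapered to 7 mm. It points along this point's -x, so parts slide on along +x. A brass collar 32 mm wide stops them 42 mm behind the tip; 3 mm on is the blue upright, 36 x 50 mm, top 115 mm high. The base plate reaches 10 to 100 mm behind the tip, 50 mm to each side; its bolts end 20 mm high
- tin: green and yellow grease tin, 87 mm wide, 68 mm high, to be left alone; origin at the centre of its underside
- bush: bronze bush, a ring 50 mm wide and 38 mm high, to be left alone; origin at the centre of its underside

How it is judged (in metres and radians):
On the way:
1. the spacer is slid onto the gauge pin by its hole, at least 27 mm of the pin inside it (distance between spacer and pin_tip below 0.013 m), for 0.1 s.
At the end, for the whole second after the job is handed in: The spacer, after it has been on the gauge pin, is held still in the fingers with its hole facing up (long axis within 17 degrees of vertical), its centre more than 15 cm above the bench, off the gauge and at least 6 cm from the pin tip; tin and bush have each moved less than 3 cm (angle between spacer's own x axis and vertical below 0.3 rad and height (world z) of spacer above 0.15 m and contact force between spacer_body and the fingers above 2 N and contact force between spacer_body and gauge below 0.1 N and distance between spacer and pin_tip above 0.06 m and linear speed of spacer_body below 0.03 m/s and distance of each of tin, bush from where it was at the start of the episode below 0.03 m); the arm keeps its last pose, push and grip.
It fails at once if the tin or the bush is displaced by 3 cm or more (distance of any of tin, bush from where it was at the start of the episode above 0.03 m).
It also fails if it takes over 61 s, if anything falls off the work surface, if the arm or the gripper's body presses on something with over 40 N, if the wrist force passes 120 N, or if a joint passes its speed limit or range.

### The arm

A 6-joint arm with a two-finger parallel gripper is mounted at the origin on a cart in front of the work surface, level with it; the furniture and walls round the work are solid. World frame = base frame: x ahead of the robot, y to its left, z up, the work surface at z = 0. Lengths are in mm, angles in degrees, forces in N, time in s.
With the tool pointing down it reaches from about 300 to 850 mm from the base axis. Payload 4.2 kg.
Tool frame: the origin (TCP) lies at the very end of the fingers, on their centre line; the grasp point (between the pads) lies 19 mm behind it; z points along the fingers, y is the line along which they close (so a half turn about z gives the same grasp; the last joint's range is limited). The gripper opens to 91 mm and grips with 3 to 60 N. Pads are 32 mm wide; open, the fingers measure 118 mm over their backs; the gripper's body (76 mm by 178 mm) begins 60 mm behind the grasp point.
Start: joints at [-67.666, 18.312, 89.639, -0, 72.044, -1.146], TCP at [229.1, -527.405, 213.976] pointing down, gripper open.
Joint ranges: [-177.97, 177.97], [-48.28, 115.42], [12.27, 149.76], [-77.06, 257.06], [2.81, 150.46], [-146.56, 146.56]. Speed limits (degrees/s): [147.25, 147.25, 180, 180, 180, 180].

### API

Orientations are given as [roll, pitch, yaw] about the fixed x, y, z axes, in that order (R = Rz(yaw) Ry(pitch) Rx(roll)).
In Python, from workcell import env gives the robot as it stands.
- The arm moves only by the shell command python3 -m pendant 'ROWS' [FORCE]. ROWS is a JSON object of lists of equal length, an entry for each row: "translation": the shift along the tool's x, y, z in mm, a list of three; "roll": the turn about the tool's z in rad; "hand": the closure in counts, from 0 (fully open) to 255 (shut). In form: {"translation": [[dx, dy, dz], ...], "roll": [roll, ...], "hand": [hand, ...]}. A call has exactly 8 rows; each row shifts and turns the commanded pose from where the row before left it, along the tool's axes as they then stand; what a row does not reach is not made up. A row lasts 1/12 s, in which the tool goes at most 41.7 mm and 7.16 degrees, less where a joint would pass 70% of its speed; a pose out of reach is approached as far as the arm can. A call with a gripper value outside its range is refused whole. The fingers move at their own pace and stop on an object; FORCE is the grip in N (left out, the last holds). Time passes only in rows, so rows that do not move let the fingers close, or fill a call up. It gives the time, the measured TCP pose, the force, the opening and the grip force at its end, in the units of the state.
- env.state(): the state, without advancing time (a new reading comes with each control period).
- env.grab_frame(name): name is "side" or "top" or "wrist"; returns a dict with "frame" (400x640x3 uint8, red, green, blue), "z_map" (400x640 float32, mm along the optical axis (not along the pixel's ray), 0 where there is no reading), "fx", "fy", "cx", "cy" (pixels), "dist" ([k1, k2, p1, p2, k3] as OpenCV has them; the pictures are not rectified), "pose" (4x4, takes a point from camera to world coordinates). Camera axes: x right, y down, z forward; pixel columns grow to the right and rows downward; lengths in mm; the calibration is good to about 2 mm. A picture is of the moment at which its call begins.
- env.job_done(): hands the job in; it is judged then, once.
Trained networks look in a picture, given as the dict that the camera call returned (one of the last four; its "shot" number tells which), for a name from the list of things; names that differ only in an ending like _2 or _b are one class to them, and where a whole thing is asked for, a point or a joint stands for the part that bears it (a point fixed in the world has none). Each returns a list of dicts, best first, with "score" (0 to 1); they miss things now and then, are a little off and sometimes report something else, mostly with a low value. They report only what shows in the picture. A call takes as long as a camera call.
- env.recognise(picture, label): "rect" ([centre column, centre row, width, height] in pixels, round what is visible of it).
- env.regions_of(picture, label): "pixels" (400x640 bool, what is visible of it) and "rect" ([centre column, centre row, width, height] in pixels, round what is visible of it).
The state is a dict: "time_s": time; "qpos": joint angles; "qvel": joint speeds; "effort": joint torques, N m; "ee_pos": TCP position; "ee_rot": TCP orientation; "force": force on the tool from outside, world axes, zero at the start; "torque": the same for the moment, N m; "gripper_width": finger opening in mm; "gripper_force": force on a finger pad.
Only numpy, scipy, OpenCV 4.12 (cv2) and the standard library are available. Lean on these libraries where they do the work, as an engineer would, in place of code of your own. Each camera call takes 0.05 s, during which the arm holds its last target. There are 200 camera calls.

## Working session

There is one attempt and no reset: what is moved stays moved. The work goes in short steps, Python scripts to look and compute and a shell command to move; the robot and the scene stay as the last step left them, time stands still between calls to the robot, and variables do not carry over. Pictures are saved under pics/ and viewed, at most 10 in all, crops included, and the job is handed in when it is done.

```bash
ls; mkdir -p pics
cat > h.py <<'E'
import numpy as np, cv2
from workcell import env
def cloud(p,mask=None):
    z=p["z_map"]; m=(z>0) if mask is None else (mask&(z>0))
    v,u=np.nonzero(m); K=np.array([[p["fx"],0,p["cx"]],[0,p["fy"],p["cy"]],[0,0,1.]])
    n=cv2.undistortPoints(np.stack([u,v],1).astype(np.float64)[:,None],K,np.array(p["dist"],float))[:,0]
    d=z[v,u]; P=np.c_[n*d[:,None],d]; T=np.array(p["pose"])
    return P@T[:3,:3].T+T[:3,3]
def save(p,n): cv2.imwrite("pics/"+n,p["frame"][:,:,::-1])
E
python3 - <<'E'
from h import *
for c in ["top","side"]:
    p=env.grab_frame(c); save(p,c+"1.png"); print(c,np.round(p["pose"],2).tolist())
    for l in ["spacer","tin","bush","pin_tip"]:
        for r in env.regions_of(p,l)[:2]:
            C=cloud(p,r["pixels"]); 
            if len(C): print(l,round(r["score"],2),np.round(r["rect"]),np.median(C,0).round(1),np.percentile(C,2,0).round(1),np.percentile(C,98,0).round(1))
print(env.state())
a=cv2.imread("pics/top1.png");b=cv2.imread("pics/side1.png")
E
```

```text
pics
top [[0.02, -0.99, 0.14, 446.15], [-1.0, -0.02, 0.0, 242.42], [0.0, -0.14, -0.99, 927.97], [0.0, 0.0, 0.0, 1.0]]
spacer 0.8 [361. 236.  42.  24.] [502.  144.   39.4] [478.5 104.8  31.1] [525.4 183.1  42.7]
tin 0.97 [394. 168.  42.  48.] [664.4  63.2  65.1] [627.7  20.    1.2] [711.3 100.5  68.9]
tin 0.18 [263. 214.  47.  46.] [547.4 359.7  13.8] [505.5 316.4   8.2] [598.7 417.7 116.1]
bush 0.91 [352. 164.  23.  25.] [670.5 162.7  36.5] [ 6.483e+02  1.410e+02 -2.000e-01] [695.7 185.9  40.2]
pin_tip 0.75 [264. 214.  49.  45.] [547.7 359.7  13.7] [506.1 315.2   8. ] [600.4 418.1 116.1]
pin_tip 0.42 [352. 164.  20.  21.] [673.4 162.7  36.7] [6.484e+02 1.410e+02 5.000e-01] [695.5 185.6  40.2]
side [[-0.98, -0.07, 0.2, 397.03], [-0.21, 0.33, -0.92, 1012.29], [-0.01, -0.94, -0.33, 374.24], [0.0, 0.0, 0.0, 1.0]]
spacer 0.52 [358. 225.  25.  15.] [504.5 145.6  40. ] [478.7 105.6  16.2] [528.7 185.8  41.3]
tin 0.91 [291. 206.  36.  38.] [661.6  82.5  47. ] [578.6  23.    9.7] [707.2 318.1 109.7]
pin_tip 0.55 [306. 230.  26.  21.] [554.4 374.1 113.3] [539.4 349.5 100.6] [574.6 393.4 115.5]
{'time_s': 0.5, 'qpos': array([-6.76667279e+01,  1.83128264e+01,  8.96422193e+01,  4.52785666e-04,
        7.20443857e+01, -1.14495592e+00]), 'qvel': array([-0.02799644,  0.05111873,  0.02788784,  0.0093835 , -0.04187252,
       -0.03091558]), 'effort': array([-1.16150109e-04, -4.11991310e+01, -2.32039976e+01,  7.25845085e-02,
        3.84908938e-02, -1.99192471e-05]), 'ee_pos': array([ 229.08762825, -527.38041204,  213.94477638]), 'ee_rot': array([ 1.79999423e+02, -4.19288206e-04,  2.34780884e+01]), 'force': array([ 0.46046539, -0.43079557, -0.21393704]), 'torque': array([ 0.03157587,  0.01393193, -0.09361735]), 'gripper_force': 0.0, 'gripper_width': 91.15272125588055}
```

Run:
```python
from h import *
a=cv2.imread("pics/top1.png")[120:280,200:440]; cv2.imwrite("pics/topc.png",cv2.resize(a,None,fx=3.3,fy=3.3,interpolation=cv2.INTER_CUBIC))
p=env.grab_frame("top"); C=cloud(p)
R=C[(abs(C[:,0]-545)<90)&(abs(C[:,1]-345)<110)]
for lo,hi in [(5,20),(80,101),(103,120)]:
    s=R[(R[:,2]>lo)&(R[:,2]<hi)]; print(lo,len(s),s.mean(0).round(1),cv2.minAreaRect(s[:,:2].astype(np.float32)))
s=R[(R[:,2]>70)&(R[:,2]<108)]; print(s.round(0).tolist()[:60])
S=C[(abs(C[:,0]-502)<60)&(abs(C[:,1]-145)<70)&(C[:,2]>34)&(C[:,2]<46)]
print(cv2.minAreaRect(S[:,:2].astype(np.float32)),S.mean(0))
```

```text
5 920 [546.6 360.6  11.7] ((546.4478759765625, 370.43865966796875), (100.35423278808594, 130.27699279785156), 70.91804504394531)
80 177 [529.5 371.4  94.1] ((544.083740234375, 370.18829345703125), (40.20403289794922, 82.75619506835938), 45.79528045654297)
103 411 [560.8 364.4 113.7] ((560.4603271484375, 365.35235595703125), (50.17900466918945, 38.65237045288086), 70.14927673339844)
[[569.0, 337.0, 102.0], [566.0, 337.0, 103.0], [569.0, 337.0, 84.0], [565.0, 338.0, 95.0], [567.0, 337.0, 83.0], [562.0, 339.0, 103.0], [563.0, 338.0, 94.0], [566.0, 337.0, 79.0], [560.0, 339.0, 100.0], [562.0, 338.0, 86.0], [564.0, 338.0, 74.0], [557.0, 340.0, 107.0], [559.0, 340.0, 94.0], [561.0, 339.0, 81.0], [562.0, 338.0, 70.0], [555.0, 341.0, 103.0], [557.0, 340.0, 90.0], [559.0, 339.0, 75.0], [555.0, 342.0, 94.0], [556.0, 341.0, 83.0], [552.0, 391.0, 87.0], [551.0, 386.0, 99.0], [551.0, 342.0, 106.0], [553.0, 342.0, 90.0], [554.0, 341.0, 81.0], [549.0, 385.0, 93.0], [548.0, 382.0, 101.0], [548.0, 379.0, 103.0], [549.0, 343.0, 99.0], [551.0, 342.0, 86.0], [553.0, 342.0, 73.0], [546.0, 384.0, 100.0], [546.0, 381.0, 102.0], [546.0, 379.0, 102.0], [546.0, 376.0, 106.0], [546.0, 375.0, 104.0], [546.0, 372.0, 107.0], [546.0, 344.0, 106.0], [548.0, 344.0, 92.0], [550.0, 343.0, 81.0], [545.0, 381.0, 90.0], [544.0, 377.0, 99.0], [543.0, 372.0, 108.0], [544.0, 370.0, 107.0], [544.0, 368.0, 106.0], [545.0, 345.0, 101.0], [546.0, 344.0, 89.0], [548.0, 343.0, 77.0], [542.0, 378.0, 96.0], [542.0, 375.0, 97.0], [543.0, 373.0, 96.0], [542.0, 370.0, 105.0], [542.0, 368.0, 104.0], [542.0, 366.0, 102.0], [542.0, 364.0, 104.0], [542.0, 361.0, 105.0], [543.0, 345.0, 97.0], [545.0, 345.0, 84.0], [541.0, 381.0, 86.0], [540.0, 378.0, 95.0]]
((502.1512145996094, 142.45294189453125), (40.17698287963867, 80.31321716308594), 16.31266975402832) [502.03436235 142.59397855  39.38453458]
```

View pics/topc.png

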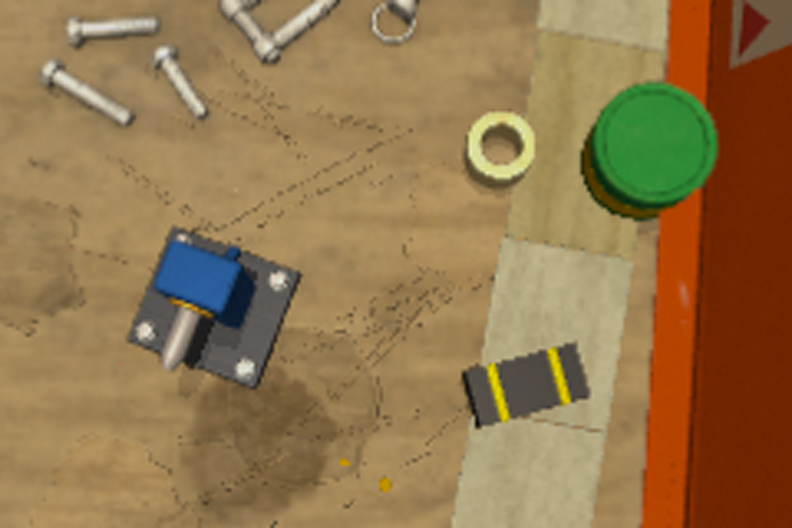

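View pics/side1.png

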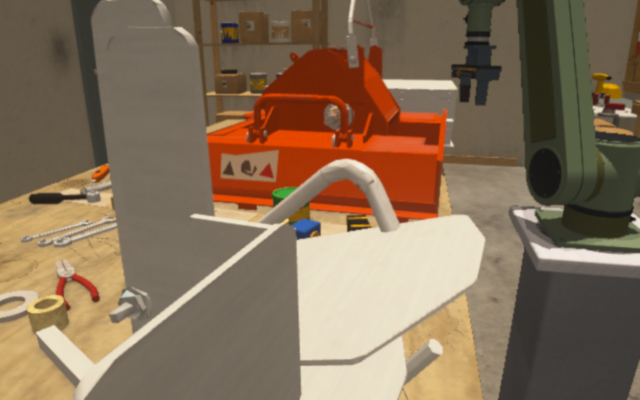

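The top picture shows the gauge at the left with its pin towards the robot (tip at crop 172,368). The spacer is at 527,385, and the tin and bush stand by a red machine on the right. I'll check the machine's extent before I cross it.

Run:
```python
from h import *
for c in ["top","side"]:
    C=cloud(env.grab_frame(c))
    for x0 in range(-100,1000,100):
        print(c,x0,[int(np.percentile(s[:,2],99)) if len(s:=C[(C[:,0]>=x0)&(C[:,0]<x0+100)&(C[:,1]>=y0)&(C[:,1]<y0+100)&(C[:,2]<600)])>3 else None for y0 in range(-700,700,100)])
p=env.grab_frame("wrist"); save(p,"w1.png"); T=np.array(p["pose"]); s=env.state(); print(T.round(2), p["fx"])
```

```text
top -100 [-752, -751, -751, -752, -752, None, None, None, -522, -752, -751, -752, -753, -751]
top 0 [-752, -752, -752, -752, -752, -654, None, None, -252, -752, -751, -752, -752, -750]
top 100 [-752, -751, -752, -750, -750, 1, 1, 1, 1, -751, -752, -752, -752, -751]
top 200 [None, None, None, None, None, None, None, None, None, None, None, -1, 0, 0]
top 300 [None, 62, 142, 211, 212, 212, 208, 165, 4, 2, 2, 3, 2, 240]
top 400 [None, 67, 190, 233, 228, 158, 160, 129, 41, 3, 3, 3, 275, 265]
top 500 [None, None, None, 318, 425, 417, 272, 115, 42, 3, 116, 16, 244, 193]
top 600 [None, None, None, 295, 384, 231, 277, 100, 42, 3, 12, 11, 3, 52]
top 700 [None, None, None, 342, 367, 219, 277, 89, 4, 18, 17, 19, 3, 27]
top 800 [None, None, 165, 286, 287, 159, 177, 74, 19, 88, 17, 12, 39, 27]
top 900 [None, 102, 163, 163, 162, 161, 158, 57, 11, 4, 6, 15, 39, 89]
side -100 [-752, -755, None, None, None, None, 212, 211, 8, None, None, None, None, None]
side 0 [-752, -752, -753, -754, None, 12, 471, 424, 161, None, None, None, None, None]
side 100 [-751, 521, 509, -753, None, 308, 474, 464, 192, Non
[... 194 characters left out ...]
00 [169, 247, 244, 240, 229, 158, 159, 134, 41, None, None, None, 275, 270]
side 500 [None, 511, 522, 452, 491, 414, 269, 88, 41, None, 115, None, 248, 192]
side 600 [None, 374, 375, 386, 380, 228, 274, 99, 68, None, None, None, None, None]
side 700 [None, None, None, None, 363, 220, 275, 92, None, None, None, None, 1, 25]
side 800 [None, None, 160, 160, 285, 157, 176, 80, None, None, 0, 11, 38, 25]
side 900 [157, 168, 160, 160, 160, 159, 155, None, None, 0, 1, 14, 38, 0]
[[ 4.0000e-01 -8.9000e-01 -2.3000e-01  2.9498e+02]
 [-9.2000e-01 -3.8000e-01 -1.0000e-01 -4.9980e+02]
 [ 0.0000e+00  2.6000e-01 -9.7000e-01  3.8564e+02]
 [ 0.0000e+00  0.0000e+00  0.0000e+00  1.0000e+00]] 351.68348160667534
```

```bash
python3 -m pendant '{"translation":[[0,0,-35],[0,0,-35],[0,0,-35],[0,0,-25],[26,-24.4,0],[26,-24.4,0],[26,-24.4,0],[26,-24.4,0]],"roll":[0,0,0,0,0,0,0,0],"hand":[0,0,0,0,0,0,0,0]}' 20 && python3 -m pendant '{"translation":[[26,-24.4,0],[26,-24.4,0],[26,-24.4,0],[26,-24.4,0],[26,-24.4,0],[26,-24.4,0],[24.6,-26.6,0],[24.6,-26.6,0]],"roll":[0,0,0,0,0,0,0,0],"hand":[0,0,0,0,0,0,0,0]}' && python3 -m pendant '{"translation":[[24.6,-26.6,0],[24.6,-26.6,0],[24.6,-26.6,0],[24.6,-26.6,0],[24.6,-26.6,0],[24.6,-26.6,0],[24.6,-26.6,0],[24.6,-26.6,0]],"roll":[0,0,0,0,0,0,0,0],"hand":[0,0,0,0,0,0,0,0]}'
python3 - <<'E'
from h import *
p=env.grab_frame("wrist"); save(p,"w2.png"); print(np.array(p["pose"]).round(2).tolist())
C=cloud(p)
R=C[(abs(C[:,0]-545)<100)&(abs(C[:,1]-345)<110)]
for lo,hi in [(5,13),(80,104),(112,120)]:
    s=R[(R[:,2]>lo)&(R[:,2]<hi)]
    if len(s)>3: print(lo,len(s),s.mean(0).round(1),cv2.minAreaRect(s[:,:2].astype(np.float32)))
S=C[(abs(C[:,0]-502)<60)&(abs(C[:,1]-145)<70)&(C[:,2]>34)&(C[:,2]<46)]
print(cv2.minAreaRect(S[:,:2].astype(np.float32)),S.mean(0))
E
```

```text
time_s: 1.37
ee_pos: [285.8, -395.1, 344.0]
ee_rot: [180.0, -0.0, 23.4]
force: [-0.0, 0.1, 0.6]
gripper_width: 90.8
gripper_force: 0.0
time_s: 2.03
ee_pos: [394.5, -129.9, 344.2]
ee_rot: [180.0, -0.0, 23.5]
force: [1.3, -0.1, -0.2]
gripper_width: 91.0
gripper_force: 0.0
time_s: 2.7
ee_pos: [490.2, 143.9, 344.1]
ee_rot: [180.0, -0.0, 23.5]
force: [1.3, 0.0, -0.8]
gripper_width: 91.2
gripper_force: 0.0
[[0.4, -0.89, -0.23, 555.95], [-0.92, -0.39, -0.1, 171.5], [0.0, 0.26, -0.97, 515.78], [0.0, 0.0, 0.0, 1.0]]
5 1600 [550.5 351.   11.9] ((552.9041748046875, 360.3316345214844), (110.36097717285156, 90.97503662109375), 70.61727905273438)
80 804 [538.4 362.3  94.8] ((541.4933471679688, 360.11798095703125), (44.707489013671875, 84.99325561523438), 82.88336944580078)
112 1555 [562.4 361.9 115.4] ((562.1369018554688, 362.5173034667969), (50.2418098449707, 36.06956100463867), 70.52923583984375)
((502.2320556640625, 140.6544189453125), (40.61759567260742, 79.97125244140625), 16.77889633178711) [502.67234475 140.90237908  40.89217064]
```

View pics/w2.png

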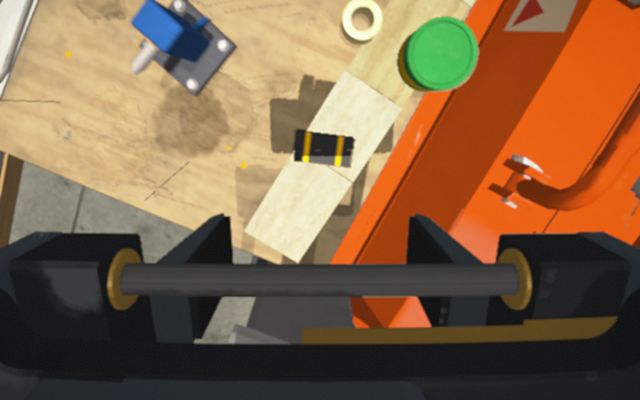

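The wrist picture shows the spacer at (323,148), the gauge at the upper left and the tin and bush well clear. Next I turn and descend over the spacer.

```bash
python3 -m pendant '{"translation":[[0,0,20],[0,0,24],[0,0,24],[0,0,24],[0,0,24],[0,0,24],[0,0,24],[0,0,24]],"roll":[-0.12,-0.12,-0.12,-0.12,-0.12,-0.12,-0.12,-0.12],"hand":[0,0,0,0,0,0,0,0]}' && python3 -m pendant '{"translation":[[0,0,24],[0,0,24],[0,0,24],[0,0,10],[0,0,0],[-5.7,10.8,0],[0,0,0],[0,0,0]],"roll":[-0.12,-0.12,-0.12,-0.12,-0.009,0,0,0],"hand":[0,0,0,0,0,0,0,0]}'
python3 - <<'E'
from h import *
s=env.state();print(s["ee_pos"],s["ee_rot"],s["qpos"])
p=env.grab_frame("wrist"); save(p,"w3.png")
C=cloud(p)
S=C[(abs(C[:,0]-502)<60)&(abs(C[:,1]-145)<70)&(C[:,2]>34)&(C[:,2]<46)]
if len(S)>9: print(cv2.minAreaRect(S[:,:2].astype(np.float32)),S.mean(0))
E
```

```text
time_s: 3.42
ee_pos: [489.9, 141.7, 155.0]
ee_rot: [180.0, -0.0, 78.8]
force: [-0.1, -0.2, -0.2]
gripper_width: 91.2
gripper_force: 0.0
time_s: 4.08
ee_pos: [504.0, 139.7, 75.3]
ee_rot: [179.8, 0.0, 106.4]
force: [-0.3, -0.8, -0.3]
gripper_width: 91.0
gripper_force: 0.0
[504.02356021 139.68145361  75.25072392] [1.79798300e+02 1.34968507e-02 1.06370989e+02] [ 1.42337250e+01  2.10998419e+01  1.07807496e+02 -7.68774967e-03
  5.08905992e+01 -2.13244889e+00]
((500.9096984863281, 145.71713256835938), (40.208335876464844, 71.18762969970703), 16.547210693359375) [500.35731785 147.61047428  40.88955766]
```

```bash
python3 -m pendant '{"translation":[[2.3,-1.4,20],[0,0,20],[0,0,20],[0,0,11],[0,0,0],[0,0,0],[0,0,0],[0,0,0]],"roll":[0,0,0,0,0,0,0,0],"hand":[0,0,0,0,60,120,200,255]}' 25 && python3 -m pendant '{"translation":[[0,0,0],[0,0,0],[0,0,0],[0,0,0],[0,0,-10],[0,0,-20],[0,0,-30],[0,0,-30]],"roll":[0,0,0,0,0,0,0,0],"hand":[255,255,255,255,255,255,255,255]}'
```

```text
time_s: 4.8
ee_pos: [500.8, 141.6, 4.1]
ee_rot: [179.9, 0.0, 106.5]
force: [0.7, 0.3, -0.1]
gripper_width: 67.4
gripper_force: 0.0
time_s: 5.47
ee_pos: [498.7, 141.0, 93.5]
ee_rot: [-179.8, -0.0, 106.5]
force: [1.6, -0.6, -2.7]
gripper_width: 39.9
gripper_force: 25.0
```

```bash
python3 -m pendant '{"translation":[[0,0,0],[0,0,0],[0,0,0],[0,0,0],[0,0,0],[0,0,0],[0,0,0],[0,0,0]],"roll":[-0.1178,-0.1178,-0.1178,-0.1178,-0.1178,-0.1178,-0.1178,-0.1178],"hand":[255,255,255,255,255,255,255,255]}' && python3 -m pendant '{"translation":[[17.9,28.7,0],[17.9,28.7,0],[17.9,28.7,0],[17.9,28.7,0],[17.9,28.7,0],[17.9,28.7,0],[17.9,28.7,0],[17.9,28.7,0]],"roll":[0,0,0,0,0,0,0,0],"hand":[255,255,255,255,255,255,255,255]}' && python3 -m pendant '{"translation":[[0,0,5],[0,0,5],[0,0,5],[0,0,4.5],[0,0,0],[0,0,0],[0,0,0],[0,0,0]],"roll":[0,0,0,0,0,0,0,0],"hand":[255,255,255,255,255,255,255,255]}'
python3 - <<'E'
from h import *
s=env.state();print(s["ee_pos"],s["ee_rot"],s["qpos"])
e=s["ee_pos"]
for c in ["top","wrist"]:
    p=env.grab_frame(c); save(p,c+"4.png"); C=cloud(p)
    # rel. to pin frame
    yaw=np.radians(-19.5); ex=np.array([np.cos(yaw),np.sin(yaw)]); ey=np.array([-ex[1],ex[0]])
    q=np.c_[(C[:,:2]-[502.7,383.5])@ex,(C[:,:2]-[502.7,383.5])@ey,C[:,2]]
    n=q[(abs(q[:,1])<14)&(q[:,0]>-12)&(q[:,0]<40)&(q[:,2]>84)&(q[:,2]<101)]
    print(c,"pin",len(n))
    for a in range(-8,40,6):
        k=n[(n[:,0]>=a)&(n[:,0]<a+6)]
        if len(k)>2: print(a,len(k),k[:,1].min().round(1),k[:,1].max().round(1),np.median(k[:,1]).round(1),np.percentile(k[:,2],95).round(1))
    n=q[(q[:,2]>112)&(q[:,2]<119)&(q[:,0]>30)&(q[:,0]<100)&(abs(q[:,1])<40)]
    if len(n)>9: print("up",cv2.minAreaRect(n[:,:2].astype(np.float32)),len(n))
    n=q[(q[:,2]>85)&(q[:,2]<114)&(q[:,0]>-130)&(q[:,0]<-18)&(abs(q[:,1])<19)]
    if len(n)>9: print("sp",cv2.minAreaRect(n[:,:2].astype(np.float32)),n[:,2].mean(),len(n))
E
```

```text
time_s: 6.13
ee_pos: [499.4, 141.2, 93.1]
ee_rot: [-180.0, -0.1, 160.8]
force: [0.4, 0.3, -2.6]
gripper_width: 39.9
gripper_force: 25.0
time_s: 6.8
ee_pos: [440.5, 406.8, 93.1]
ee_rot: [-179.9, -0.0, 160.5]
force: [0.1, 0.6, -2.1]
gripper_width: 39.6
gripper_force: 25.0
time_s: 7.47
ee_pos: [442.1, 405.2, 73.8]
ee_rot: [180.0, 0.0, 160.4]
force: [-0.6, -0.1, -2.4]
gripper_width: 39.9
gripper_force: 25.0
[442.1167183  405.23427867  73.7836924 ] [1.79973358e+02 2.19477116e-02 1.60445283e+02] [ 4.14124565e+01  2.71786596e+01  9.73826500e+01 -7.60507853e-03
  5.54047453e+01 -2.90285154e+01]
top pin 129
-2 9 -1.7 4.8 2.0 95.8
4 17 -4.6 7.7 1.1 97.9
10 21 -5.8 10.4 1.3 97.9
16 21 -5.4 9.3 0.8 97.7
22 20 -5.6 10.1 0.1 98.8
28 20 -5.3 9.1 0.7 98.2
34 21 -5.8 10.5 1.4 98.1
up ((62.021636962890625, 1.8607368469238281), (49.90190505981445, 34.34003829956055), 89.86432647705078) 348
sp ((-29.27244758605957, 0.7795619964599609), (7.987672328948975, 36.089813232421875), 0.03348543122410774) 109.19968944084023 49
wrist pin 0
sp ((-72.22899627685547, 0.001697540283203125), (65.32572174072266, 37.99732208251953), 0.0020569427870213985) 110.38331271813466 10903
```

View pics/wrist4.png

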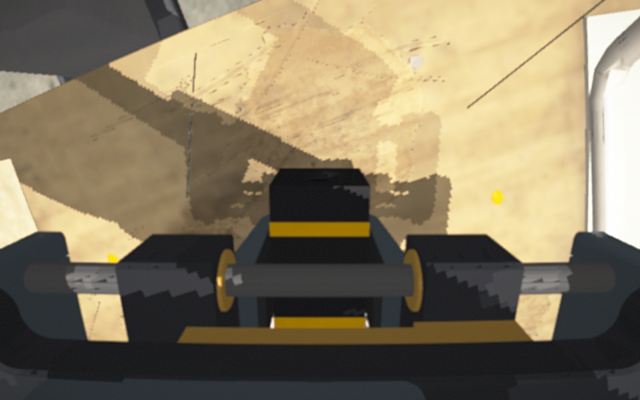

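The wrist camera looks away from the pin; it shows the spacer straight in the fingers, its far end at (320,200). I compare spacer and pin sideways in the top camera.

Run:
```python
from h import *
p=env.grab_frame("top"); C=cloud(p)
yaw=np.radians(-19.5); ex=np.array([np.cos(yaw),np.sin(yaw)]); ey=np.array([-ex[1],ex[0]])
q=np.c_[(C[:,:2]-[502.7,383.5])@ex,(C[:,:2]-[502.7,383.5])@ey,C[:,2]]
n=q[(q[:,2]>100)&(q[:,2]<114)&(q[:,0]>-60)&(q[:,0]<-18)&(abs(q[:,1])<30)]
for a in range(-60,-18,4):
    k=n[(n[:,0]>=a)&(n[:,0]<a+4)]
    if len(k)>3: print(a,len(k),k[:,1].min().round(1),k[:,1].max().round(1),np.median(k[:,2]).round(1))
e=env.state()["ee_pos"]; print("tcp",(e[:2]-[502.7,383.5])@ex,(e[:2]-[502.7,383.5])@ey)
```

```text
-32 19 -11.2 14.6 110.0
-28 25 -19.0 19.3 108.7
tcp -64.66401118257725 0.4558425716266399
```

```bash
python3 -m pendant '{"translation":[[-6,1.2,0],[-7,0,0],[-5,0,0],[-3,0,0],[-2,0,0],[-2,0,0],[-2,0,0],[-1,0,0]],"roll":[0,0,0,0,0,0,0,0],"hand":[255,255,255,255,255,255,255,255]}' && python3 -m pendant '{"translation":[[-1,0,0],[-1,0,0],[-1,0,0],[-1,0,0],[-1,0,0],[0,0,0],[0,0,0],[0,0,0]],"roll":[0,0,0,0,0,0,0,0],"hand":[255,255,255,255,255,255,255,255]}'
```

```text
time_s: 8.28
ee_pos: [468.6, 397.3, 73.4]
ee_rot: [-180.0, 0.0, 160.5]
force: [0.3, -0.6, -2.1]
gripper_width: 39.9
gripper_force: 25.0
time_s: 8.95
ee_pos: [473.1, 395.7, 73.4]
ee_rot: [-180.0, 0.0, 160.5]
force: [0.2, 0.8, -2.6]
gripper_width: 40.1
gripper_force: 25.0
```

```bash
python3 -m pendant '{"translation":[[-1,0,0],[-1,0,0],[-1,0,0],[-1,0,0],[-1,0,0],[0,0,0],[0,0,0],[0,0,0]],"roll":[0,0,0,0,0,0,0,0],"hand":[255,255,255,255,255,255,255,255]}'
```

```text
time_s: 9.62
ee_pos: [477.9, 394.0, 73.4]
ee_rot: [-180.0, 0.0, 160.5]
force: [0.2, 0.0, -3.4]
gripper_width: 39.8
gripper_force: 25.0
```

```bash
python3 -m pendant '{"translation":[[-2,0,0],[-2,0,0],[-2,0,0],[-2,0,0],[-2,0,0],[-2,0,0],[0,0,0],[0,0,0]],"roll":[0,0,0,0,0,0,0,0],"hand":[255,255,255,255,255,255,255,255]}'
```

```text
time_s: 10.28
ee_pos: [489.3, 390.0, 73.3]
ee_rot: [-180.0, -0.0, 160.5]
force: [0.5, 0.0, -2.9]
gripper_width: 39.7
gripper_force: 25.0
```

Run:
```python
from h import *
s=env.state(); print(s["force"],s["torque"])
p=env.grab_frame("top"); cv2.imwrite("pics/t5.png",cv2.resize(p["frame"][170:260,220:340,::-1],None,fx=5,fy=5,interpolation=cv2.INTER_CUBIC))
```

```text
[ 0.5339925   0.02117912 -2.92848192] [ 0.07941908 -0.19202153 -0.03034025]
```

View pics/t5.png

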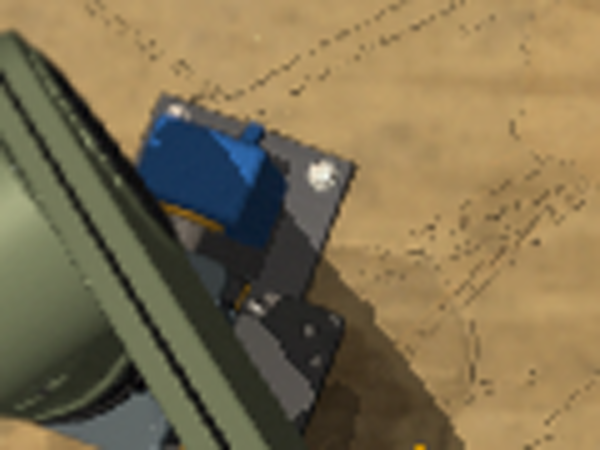

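The gripper is at the pin, with the collar visible at (190,215) and no reaction force, so the hole is on the pin. I go on to the collar.

```bash
python3 -m pendant '{"translation":[[-2,0,0],[-2,0,0],[-2,0,0],[-2,0,0],[-2,0,0],[-1,0,0],[-1,0,0],[0,0,0]],"roll":[0,0,0,0,0,0,0,0],"hand":[255,255,255,255,255,255,255,255]}' && python3 -m pendant '{"translation":[[-1,0,0],[-1,0,0],[-1,0,0],[-1,0,0],[0,0,0],[0,0,0],[0,0,0],[0,0,0]],"roll":[0,0,0,0,0,0,0,0],"hand":[255,255,255,255,255,255,255,255]}'
```

```text
time_s: 11.0
ee_pos: [500.7, 385.9, 73.4]
ee_rot: [-180.0, 0.0, 160.5]
force: [-0.1, 0.2, -1.9]
gripper_width: 39.7
gripper_force: 25.0
time_s: 11.67
ee_pos: [504.2, 384.7, 73.4]
ee_rot: [-180.0, 0.0, 160.5]
force: [0.1, -0.1, -2.0]
gripper_width: 39.9
gripper_force: 25.0
```

```bash
python3 -m pendant '{"translation":[[-1,0,0],[-1,0,0],[-1,0,0],[-1,0,0],[0,0,0],[0,0,0],[0,0,0],[0,0,0]],"roll":[0,0,0,0,0,0,0,0],"hand":[255,255,255,255,255,255,255,255]}'
```

```text
time_s: 12.33
ee_pos: [504.8, 384.4, 73.6]
ee_rot: [-179.9, -0.3, 160.5]
force: [-8.9, 4.8, 1.8]
gripper_width: 39.8
gripper_force: 25.0
```

Reaction at the collar with the spacer centre about 2 mm behind the tip: it is fully on, so this is the holed end. I withdraw, lift, move above the upright and turn the spacer. Then I'll pivot it against the upright's left side.

```bash
python3 -m pendant '{"translation":[[3,0,0],[7,0,0],[10,0,0],[10,0,0],[10,0,0],[10,0,0],[10,0,0],[10,0,0]],"roll":[0,0,0,0,0,0,0,0],"hand":[255,255,255,255,255,255,255,255]}' && python3 -m pendant '{"translation":[[0,0,-23],[0,0,-23],[0,0,-23],[0,0,-23],[-32,0,0],[-32,0,0],[-32,0,0],[-32,0,0]],"roll":[0,0,0,0,0,0,0,0],"hand":[255,255,255,255,255,255,255,255]}' && python3 -m pendant '{"translation":[[0,0,0],[0,0,0],[0,0,0],[0,0,0],[0,0,0],[0,0,0],[0,0,0],[0,0,0]],"roll":[0.12,0.12,0.12,0.12,0.12,0.12,0.12,0.12],"hand":[255,255,255,255,255,255,255,255]}' && python3 -m pendant '{"translation":[[0,0,0],[0,0,0],[0,0,0],[0,0,0],[0,0,0],[0,0,0],[0,0,0],[0,0,0]],"roll":[0.12,0.12,0.12,0.12,0.12,0.011,0,0],"hand":[255,255,255,255,255,255,255,255]}'
python3 - <<'E'
from h import *
for c in ["top","side","wrist"]:
    p=env.grab_frame(c); C=cloud(p)
    if c=="wrist": save(p,"w6.png")
    for x0 in (400,450,500,550,600,650):
        k=C[(C[:,0]>x0)&(C[:,0]<x0+50)&(C[:,1]>430)&(C[:,1]<650)&(C[:,2]>60)]
        print(c,x0,len(k), k[:,1].min().round() if len(k) else '')
E
```

```text
time_s: 13.0
ee_pos: [440.9, 407.1, 73.5]
ee_rot: [-180.0, 0.0, 160.5]
force: [0.3, 1.5, -2.0]
gripper_width: 40.0
gripper_force: 25.0
time_s: 13.67
ee_pos: [563.2, 364.0, 165.8]
ee_rot: [180.0, 0.0, 160.5]
force: [0.1, 1.1, -2.1]
gripper_width: 39.7
gripper_force: 25.0
time_s: 14.33
ee_pos: [562.0, 364.3, 165.2]
ee_rot: [-180.0, 0.0, 105.2]
force: [0.3, -0.4, -1.7]
gripper_width: 40.1
gripper_force: 25.0
time_s: 15.0
ee_pos: [562.4, 364.2, 165.3]
ee_rot: [-180.0, 0.0, 70.6]
force: [0.4, 0.3, -2.9]
gripper_width: 40.0
gripper_force: 25.0
top 400 1170 588.0
top 450 1280 575.0
top 500 1106 565.0
top 550 212 559.0
top 600 0 
top 650 0 
side 400 2512 596.0
side 450 1951 430.0
side 500 922 576.0
side 550 40 572.0
side 600 0 
side 650 0 
wrist 400 0 
wrist 450 0 
wrist 500 0 
wrist 550 0 
wrist 600 0 
wrist 650 0
```

View pics/w6.png

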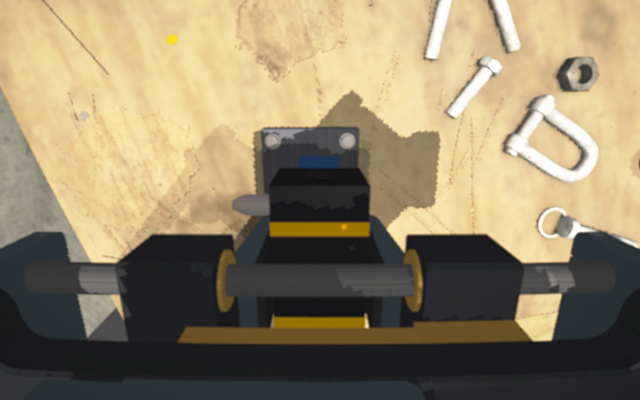

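The picture shows the spacer level in the fingers above the upright (320,160), with the pin at (250,205) pointing left. I go 58 mm sideways and lower the hole end onto the upright's edge.

```bash
python3 -m pendant '{"translation":[[15,0,0],[15,0,0],[15,0,0],[13,0,0],[0,0,15],[0,0,15],[0,0,13],[0,0,0]],"roll":[0,0,0,0,0,0,0,0],"hand":[255,255,255,255,255,255,255,255]}' 18 && python3 -m pendant '{"translation":[[0,0,3],[0,0,3],[0,0,3],[0,0,3],[0,0,3],[0,0,0],[0,0,0],[0,0,0]],"roll":[0,0,0,0,0,0,0,0],"hand":[255,255,255,255,255,255,255,255]}'
```

```text
time_s: 15.82
ee_pos: [580.8, 417.9, 119.1]
ee_rot: [-179.8, 0.3, 70.5]
force: [-0.3, 0.4, -2.8]
gripper_width: 39.9
gripper_force: 18.0
time_s: 16.48
ee_pos: [583.6, 421.7, 111.6]
ee_rot: [179.8, -0.5, 70.5]
force: [-0.1, 4.0, 5.3]
gripper_width: 39.8
gripper_force: 18.0
```

```bash
python3 -m pendant '{"translation":[[0,0,0],[0,0,0],[0,0,0],[0,0,0],[0,0,1],[0,0,1],[0,0,1],[0,0,0]],"roll":[0,0,0,0,0,0,0,0],"hand":[255,255,255,255,255,255,255,255]}' 9
python3 - <<'E'
from h import *
p=env.grab_frame("wrist"); save(p,"w7.png"); print(env.state()["torque"])
E
```

```text
time_s: 17.15
ee_pos: [583.6, 421.7, 107.3]
ee_rot: [179.8, -0.5, 70.5]
force: [0.5, 5.6, 3.3]
gripper_width: 40.1
gripper_force: 9.0
[ 0.87361569 -0.10362547 -0.00544841]
```

View pics/w7.png

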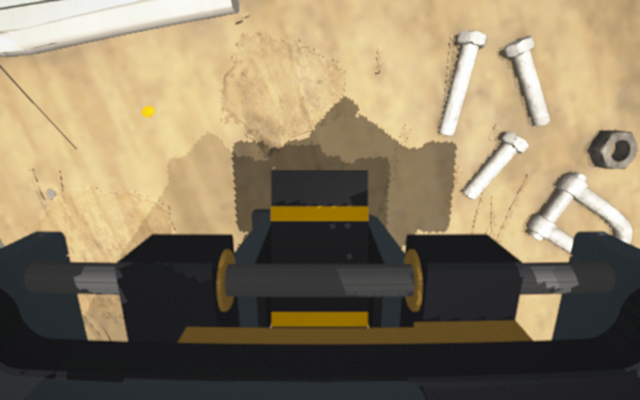

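The far band has moved down in the view (row 213), so the spacer is turning in the fingers, blind end down. I continue diagonally.

```bash
python3 -m pendant '{"translation":[[0,0,2.5],[0,0,2.5],[-1,0,2.5],[-1.5,0,2.5],[-1.5,0,2.5],[-2,0,2.5],[0,0,0],[0,0,0]],"roll":[0,0,0,0,0,0,0,0],"hand":[255,255,255,255,255,255,255,255]}' && python3 -m pendant '{"translation":[[-1.5,0,2],[-1.5,0,2],[-1.5,0,2],[-1.5,0,1],[-1.5,0,0],[-1,0,0],[0,0,0],[0,0,0]],"roll":[0,0,0,0,0,0,0,0],"hand":[255,255,255,255,255,255,255,255]}'
python3 - <<'E'
from h import *
e=env.state()["ee_pos"]; d=e[:2]-[562.3,364.1]; print("lat",d@[.334,.943],"along",d@[.943,-.334])
p=env.grab_frame("wrist"); save(p,"w8.png")
E
```

```text
time_s: 17.87
ee_pos: [582.0, 417.0, 92.2]
ee_rot: [179.8, -0.6, 70.5]
force: [1.4, 8.1, 0.9]
gripper_width: 40.0
gripper_force: 9.0
time_s: 18.53
ee_pos: [580.0, 410.6, 85.5]
ee_rot: [179.8, -0.8, 70.5]
force: [2.9, 12.8, 1.2]
gripper_width: 39.7
gripper_force: 9.0
lat 49.79150690989831 along 1.1178182611089724
```

View pics/w8.png

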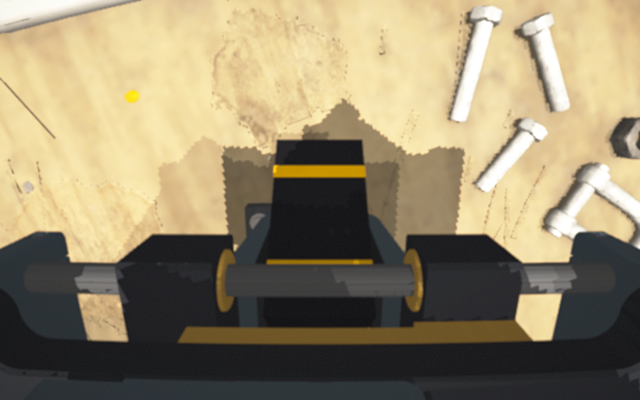

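The spacer is now well tilted (bands at rows 171 and 262). I measure its tilt from depth.

```bash
cat > tilt.py <<'E'
from h import *
p=env.grab_frame("wrist"); m=np.zeros((400,640),bool); m[100:258,285:360]=1
C=cloud(p,m); e=env.state()["ee_pos"]; y=np.radians(env.state()["ee_rot"][2]); ux=np.array([np.cos(y),np.sin(y)])
t=(C[:,:2]-e[:2])@ux; z=C[:,2]-e[2]
k=(z>-90+0)&(C[:,2]>25)&(abs(t)<70); t,z=t[k],z[k]
c=np.cov(np.c_[t,z].T); w,v=np.linalg.eigh(c); d=v[:,1]; print("long dir (toolx,z)",d,"from vertical deg",np.degrees(np.arctan2(abs(d[0]),abs(d[1]))),"t",t.min(),t.max(),"z",z.min(),z.max(),"thick",np.sqrt(w[0]))
E
python3 tilt.py
```

```text
long dir (toolx,z) [-0.71338412  0.70077321] from vertical deg 45.51092828453812 t 12.364306367825149 54.48831930995259 z 6.063445362501966 49.761397962033556 thick 0.5449513082695358
```

The tilt is 45° with about 12 mm of slip outward. I do the second half from the other side of the gauge, pressing the blind end against the pin, which also recentres the spacer in the fingers.

```bash
python3 -m pendant '{"translation":[[4,0,0],[4,0,0],[4,0,-10],[0,0,-20],[0,0,-25],[0,0,-30],[0,0,0],[0,0,0]],"roll":[0,0,0,0,0,0,0,0],"hand":[255,255,255,255,255,255,255,255]}' 20 && python3 -m pendant '{"translation":[[-20,-8,0],[-20,-8,0],[-20,-8,0],[-20,-8,0],[-20,-8,0],[-20,-8,0],[0,0,0],[0,0,0]],"roll":[0,0,0,0,0,0,0,0],"hand":[255,255,255,255,255,255,255,255]}'
python3 tilt.py
python3 - <<'E'
from h import *
e=env.state()["ee_pos"]; d=e[:2]-[502.9,385.1]; print(e,"lat",d@[.334,.943],"along",d@[.943,-.334])
E
```

```text
time_s: 19.3
ee_pos: [582.2, 416.5, 169.7]
ee_rot: [179.8, -0.2, 70.5]
force: [0.2, -0.5, -3.1]
gripper_width: 39.8
gripper_force: 20.0
time_s: 19.97
ee_pos: [494.6, 317.9, 166.1]
ee_rot: [-179.9, 0.2, 70.4]
force: [-0.8, -0.2, -2.7]
gripper_width: 39.6
gripper_force: 20.0
long dir (toolx,z) [-0.38030221  0.92486227] from vertical deg 22.352403613135298 t 11.951600601550943 69.4427373404963 z -84.17455227341503 49.09074003539661 thick 6.587912976093635
[495.47431982 318.75074342 166.35612693] lat -65.04752613464348 along 15.158235285695032
```

```bash
python3 -m pendant '{"translation":[[-6,0,0],[0,0,20],[0,0,25],[0,0,25],[0,0,20],[0,0,8],[0,0,0],[0,0,0]],"roll":[0,0,0,0,0,0,0,0],"hand":[255,255,255,255,255,255,255,255]}' 9 && python3 -m pendant '{"translation":[[5,0,0],[5,0,0],[5,0,0],[3,0,0],[3,0,0],[2,0,-2],[2,0,-2],[2,0,-2]],"roll":[0,0,0,0,0,0,0,0],"hand":[255,255,255,255,255,255,255,255]}' && python3 -m pendant '{"translation":[[2,0,-3],[2,0,-3],[2,0,-3],[2,0,-3],[2,0,-3],[0,0,0],[0,0,0],[0,0,0]],"roll":[0,0,0,0,0,0,0,0],"hand":[255,255,255,255,255,255,255,255]}'
python3 - <<'E'
from h import *
e=env.state()["ee_pos"]; d=e[:2]-[502.9,385.1]; print(e,"lat",d@[.334,.943],"along",d@[.943,-.334])
p=env.grab_frame("wrist"); save(p,"w9.png")
E
```

```text
time_s: 20.68
ee_pos: [494.4, 313.9, 69.5]
ee_rot: [180.0, -0.0, 70.5]
force: [-0.3, -0.6, -2.3]
gripper_width: 40.2
gripper_force: 9.0
time_s: 21.35
ee_pos: [501.5, 336.8, 74.7]
ee_rot: [-179.9, 0.4, 70.5]
force: [-1.2, -6.6, -2.9]
gripper_width: 40.1
gripper_force: 9.0
time_s: 22.02
ee_pos: [504.8, 348.1, 89.9]
ee_rot: [-179.9, 0.1, 70.5]
force: [-4.7, -2.5, -5.7]
gripper_width: 40.2
gripper_force: 9.5
[504.78088583 348.09851863  89.92448992] lat -34.26418106202456 along 14.13217011080726
```

View pics/w9.png

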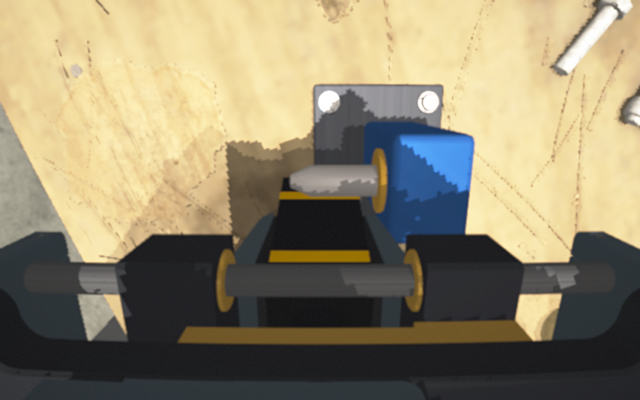

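The pin at (335,180) now presses on the lower end of the spacer, but the finger is touching the blue upright. I back off, shift 9 mm toward the tip and continue.

```bash
python3 -m pendant '{"translation":[[-4,-3,0],[-4,-3,0],[0,-3,0],[0,0,0],[3,0,0],[3,0,0],[2,0,0],[0,0,0]],"roll":[0,0,0,0,0,0,0,0],"hand":[255,255,255,255,255,255,255,255]}' && python3 -m pendant '{"translation":[[2,0,-1],[2,0,-1],[2,0,-1],[2,0,-1],[2,0,-1],[0,0,0],[0,0,0],[0,0,0]],"roll":[0,0,0,0,0,0,0,0],"hand":[255,255,255,255,255,255,255,255]}'
python3 - <<'E'
from h import *
e=env.state()["ee_pos"]; d=e[:2]-[502.9,385.1]; print(e,"lat",d@[.334,.943],"along",d@[.943,-.334])
p=env.grab_frame("wrist")
y=np.radians(env.state()["ee_rot"][2]); ux=np.array([np.cos(y),np.sin(y)])
for r in range(190,262,6):
    m=np.zeros((400,640),bool); m[r,300:345]=1; C=cloud(p,m)
    if len(C): print(r,np.median((C[:,:2]-e[:2])@ux).round(1),np.median(C[:,2]-e[2]).round(1))
E
```

```text
time_s: 22.73
ee_pos: [497.6, 350.7, 90.1]
ee_rot: [-180.0, 0.2, 70.5]
force: [-0.8, -4.0, -1.8]
gripper_width: 40.2
gripper_force: 9.0
time_s: 23.4
ee_pos: [500.7, 359.6, 94.9]
ee_rot: [-180.0, 0.2, 70.5]
force: [-1.3, -4.3, -1.6]
gripper_width: 39.9
gripper_force: 9.0
[500.74042391 359.5715291   94.90949038] lat -24.794646475093145 along 6.490029032535871
190 28.5 0.8
196 25.8 2.3
202 22.8 2.8
208 19.0 0.5
214 15.5 -0.5
220 14.4 6.0
226 13.5 12.1
232 12.5 17.6
238 11.8 23.2
244 10.9 28.1
250 10.3 33.0
256 9.7 37.9
```

The face is now 8° from vertical. I grip harder, back off and lift clear.

```bash
python3 -m pendant '{"translation":[[0,0,0],[0,0,0],[-5,0,0],[-10,0,0],[-15,0,0],[-15,0,0],[-15,0,-10],[0,0,-15]],"roll":[0,0,0,0,0,0,0,0],"hand":[255,255,255,255,255,255,255,255]}' 30 && python3 -m pendant '{"translation":[[0,0,-15],[0,0,-15],[0,0,-15],[0,0,-15],[0,0,-10],[0,0,0],[0,0,0],[0,0,0]],"roll":[0,0,0,0,0,0,0,0],"hand":[255,255,255,255,255,255,255,255]}'
python3 - <<'E'
from h import *
s=env.state(); e=s["ee_pos"]; print(e,s["qvel"].round(2))
p=env.grab_frame("wrist"); save(p,"w10.png")
y=np.radians(s["ee_rot"][2]); ux=np.array([np.cos(y),np.sin(y)])
for r in range(150,262,8):
    m=np.zeros((400,640),bool); m[r,300:345]=1; C=cloud(p,m)
    if len(C): print(r,np.median((C[:,:2]-e[:2])@ux).round(1),np.median(C[:,2]-e[2]).round(1))
for c in ["top"]:
    p=env.grab_frame(c)
    for l in ["tin","bush"]:
        for r in env.regions_of(p,l)[:1]: print(l,np.median(cloud(p,r["pixels"]),0).round(1))
E
```

```text
time_s: 24.12
ee_pos: [478.5, 301.1, 119.2]
ee_rot: [-179.8, 0.3, 70.4]
force: [-0.6, 0.4, -2.2]
gripper_width: 39.9
gripper_force: 30.0
time_s: 24.78
ee_pos: [480.5, 304.0, 189.5]
ee_rot: [-179.9, 0.1, 70.5]
force: [-0.4, 0.3, -1.9]
gripper_width: 39.9
gripper_force: 30.0
[480.5472307  303.98900625 189.49716824] [-0.01  0.53  0.37 -0.03  0.04  0.06]
150 23.6 -188.4
158 15.4 -187.9
166 7.0 -188.2
174 -1.4 -188.1
182 -9.9 -187.9
190 -18.6 -188.0
198 18.5 -20.4
206 17.0 -9.8
214 15.5 -0.6
222 14.1 7.9
230 12.9 15.9
238 11.8 23.2
246 10.7 29.9
254 9.8 36.2
tin [664.1  63.7  65.1]
bush [674.5 166.   36.2]
```

View pics/w10.png

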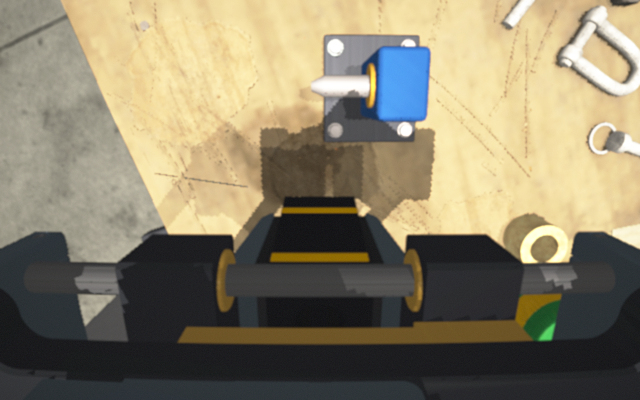

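The spacer hangs upright in the fingers, about 9° from vertical. Its centre is near 206 mm, the blind end is down, and the gauge, tin and bush are all clear. I hand it in.

```bash
python3 -c "
from workcell import env
print(env.job_done())"
```

```text
the job is handed in; nothing more can be done
None
```

I handed the job in at about 25 s with the spacer held hole up, about 9° from vertical and centred near 206 mm. It had slid fully onto the pin at the first end tried, and the tin and bush stayed within a few millimetres of where they started; the judge returned no verdict.

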